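Lock off the adhesive line and put the key away

TASK

End of shift at the glue-spraying bench: turn the key in the sloping lock box clockwise (as seen facing its panel) as far as it goes, so that the steel bolt in the box's side comes fully out through the valve handle, then turn it all the way back to where it started, the only position where it comes out, and draw it straight out, leaving the bolt out. Lay the key wholly inside the open grey tray; do not drop it from a height, and leave the other things on the bench where they are.

Things in the scene. Friction and masses are not known exactly. Their poses are not given: they have to be found in the camera images.
- lock_box: Grey lock box fixed to the bench, 170 x 170 x 72 mm, on a dark stand, top at most 170 mm up (rear). Origin: on the bench under the key hole; x to its rear, y across, z up. Its square panel slopes: the outward normal leans 30 deg from vertical towards its -x, the side away from the robot. On its -y side is a brass valve with a dark handle frame, up to 110 mm from the middle, lower than the panel.
- lock_face (a point): Centre of the key hole on the face of the 64 mm square steel lock plate in the middle of the panel, 125 mm above the bench. Axes are those of the lock box (not tilted). The lock's axis passes through it along the panel's outward normal, 30 deg from vertical; the plate stands 2 mm proud of the panel.
- key_bow (a point): Centre of the key's grip, a flat black disc 46 mm across, 10 mm thick. Key axes: z from blade out through the grip, y across the 10 mm thickness, x across the key. At the start the key is fully in the lock: z along the panel's outward normal, x up the slope, y along the box's y; this point is on the lock's axis 31 mm out from the lock plate (disc's edge 8 mm off it). The key weighs 56 to 112 g.
- key_tip (a point): End of the steel blade, 71 mm from key_bow towards the key's -z; same axes; key 94 mm long in all. Blade 14 mm wide (x), 8 mm thick (y). A 9 mm lug on its +x side, 40 to 55 mm from key_bow, catches under the lock plate and passes its notch only within about 0.1 rad of the starting angle. 40 mm of blade is in the lock at the start; drawn 45 mm out along the axis it is free.
- cylinder (a joint): Angle of the lock cylinder that turns with the key, rad: 0 at the start (stop; the key can be drawn out), growing clockwise as seen facing the panel (negative turn about the panel's outward normal), to a stop at 1.4. Turning takes about 0.15 N m and it stays where it is left.
- bolt (a joint): How far the bolt has come out, m: starts 0 to 0.006, the last travel stop is 0.026. Turning the key clockwise pushes it out (about 0.0235 at the cylinder's stop); when the key turns back the bolt stays out.
- bolt_end (a point): Middle of the outer end of the steel bolt, a bar 20 x 10 mm that comes out of the box's -y side through the handle frame of the valve. Axes: x up the slope, z the panel's outward normal.
- tray: Open grey plastic tray fixed to the bench, 170 mm (its x) by 220 mm (its y), 22 mm high, wall 4 mm, floor 4 mm. Origin: centre of its underside, on the bench; z up.
- glue_can: Bystander: can with a paper label at the far edge of the bench, 84 mm in diameter, 120 mm high. Origin: centre of its underside.
- tape_roll: Bystander: roll of tape lying flat, out to the right, 100 mm in diameter, 50 mm high. Origin: centre of its underside.
- hammer: Bystander: hammer lying on the bench, out to the left. Origin: under the tool; it lies along its x, handle to -x.
Mind the look-alikes: they are no part of the job. Leave any blue or purple look-alike of the part that bears key_bow alone.

How it is judged:
By the outcome, as a careful person would: the job done as asked, in the order asked, and still so for the second after the job is handed in, with the robot touching nothing.
It also fails if it takes over 59 s, if anything falls off the work surface, if the arm or the gripper's body presses on something with over 40 N, if the wrist force passes 120 N, or if a joint passes its speed limit or range.

ROBOT

A 7-joint arm with a two-finger parallel gripper is mounted at the origin on the work surface. World frame = base frame: x ahead of the robot, y to its left, z up, the work surface at z = 0. Lengths are in mm, angles in rad, forces in N, time in s.
With the tool pointing down it reaches from about 400 to 850 mm from the base axis. Payload 6.9 kg.
Tool frame: the origin (TCP) lies between the finger pads; the fingertips stand 19 mm ahead of it and the grasp point (between the pads) is the TCP; z points along the fingers, y is the direction in which the jaws open and shut (so a half turn about z gives the same grasp; the last joint's range is limited). The gripper opens to 85 mm and grips with 20 to 120 N. Pads are 22 mm wide; open, the fingers measure 114 mm over their backs; the gripper's body (76 mm by 85 mm) begins 54 mm behind the grasp point. The pads swing forward as they close: fully open they stand 13 mm farther back than shut.
Start: joints at [-1.228, 0.507, -0.238, 1.5, 0.126, 1.149, -0.155], TCP at [147.248, 607.396, 250.275] pointing down, gripper open.
Joint ranges: [-3.08, 3.08], [-0.24, 2.05], [-1.43, 1.35], [0, 2.5], [-1.52, 4.66], [0.17, 1.96], [-2.89, 2.89]. Speed limits (rad/s): [2.39, 2.39, 3.14, 3.14, 3.14, 3.14, 3.14].

INTERFACE

Orientations are given as a unit quaternion [x, y, z, w].
In Python, from rig import r, eyes gives the robot as it stands. Calls block until the motion is done:
- r.reach(position, orientation): joint-space move of the TCP to a pose.
- r.movel(position, rotation=None, v=150): straight line of the TCP; rotation=None keeps the orientation; v is the mean speed in mm/s.
- r.movej(angles): joint-space move.
- r.move_gripper(opening, newtons=None): finger opening in mm; newtons is the grip in N (None keeps the last); returns when the fingers have stopped.
- r.hold(seconds).
- r.inverse_kinematics(position, orientation): joint angles nearest the present ones, or None.
- r.sense(): the state.
- eyes.camera(name): name is "scene" or "top"; returns (picture, depth): 400x640x3 uint8, blue, green, red; 400x640 float32, mm along the optical axis (not along the pixel's ray), 0 where there is no reading.
- eyes.camera_info(name): a dict with "vfov" (degrees; the focal length in pixels is half the picture's height over the tangent of half this angle, whatever the lens; pixels are square), "cx", "cy" (the principal point, pixels), "R" (3x3) and "t" (3): a world point X has camera coordinates R X + t. Camera axes: x right, y down, z forward; pixel columns grow to the right and rows downward; lengths in mm; the calibration is good to about 2 mm. A picture is of the moment at which its call begins. camera_info takes no time and is no camera call.
A pose or a line that the arm cannot do raises r.Unreachable and nothing moves.
- r.close_job(): hands the job in, once; it reports no verdict.
The state is a dict: "time_s": time; "qpos": joint angles; "qvel": joint speeds; "effort": joint torques, N m; "position": TCP position; "ee_rot": TCP orientation; "contact_force": force on the tool from outside, world axes, zero at the start; "moment": the same for the moment, N m; "opening": finger opening in mm.
Only numpy, scipy, OpenCV 4.12 (cv2) and the standard library are available. Lean on these libraries where they do the work, as an engineer would, in place of code of your own. Each camera call takes 0.05 s, during which the arm holds its last target. There are 200 camera calls.

## Working session

There is one attempt and no reset: what is moved stays moved. The work goes in short steps, each a Python script; the robot and the scene stay as the last script left them, time stands still between calls to the robot, and variables do not carry over. Pictures are saved under pics/ and viewed, about 8 in all and at most 12, crops included, and the job is handed in when it is done.

```bash
ls; mkdir -p pics; python3 - <<'E'
from rig import r,eyes
import cv2,numpy as np,pickle
for n in ("scene","top"):
    p,d=eyes.camera(n); i=eyes.camera_info(n)
    cv2.imwrite(f"pics/{n}0.png",p); np.savez(f"{n}0.npz",p=p,d=d,R=i["R"],t=i["t"],k=[i["vfov"],i["cx"],i["cy"]])
    R=np.array(i["R"]);print(n,i["vfov"],i["cx"],i["cy"],(-R.T@np.array(i["t"])).round(), R.round(2).tolist(),(d>0).mean(),{k for k in i})
s=r.sense();print(s["time_s"],s["ee_rot"],s["opening"])
E
```

```text
pics
scene 54.94419006079844 311.6652047428531 204.4407820062092 [1168. -314.  891.] [[0.5, 0.86, -0.0], [0.66, -0.39, -0.64], [-0.56, 0.32, -0.77]] 0.9959921875 {'cy', 't', 'vfov', 'cx', 'R'}
top 44.578163982579866 321.08976178956135 199.7946716012678 [ 399.   11. 1507.] [[0.02, -1.0, 0.01], [-0.99, -0.02, -0.13], [0.13, -0.01, -0.99]] 0.99590625 {'cy', 't', 'vfov', 'cx', 'R'}
0.1 [ 1.18585605e-01  9.92943511e-01 -7.94599600e-04 -8.32083138e-05] 85.91610613133581
```

View pics/scene0.png

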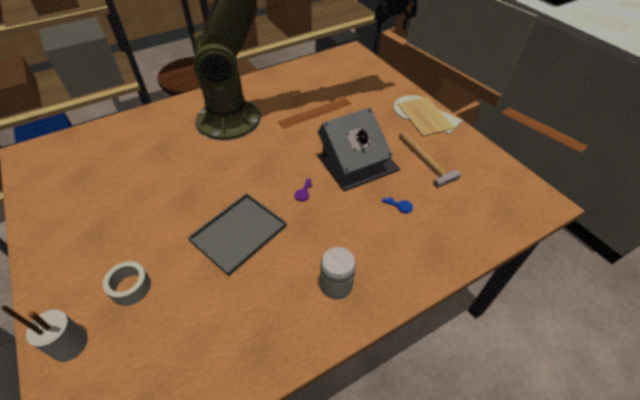

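View pics/top0.png

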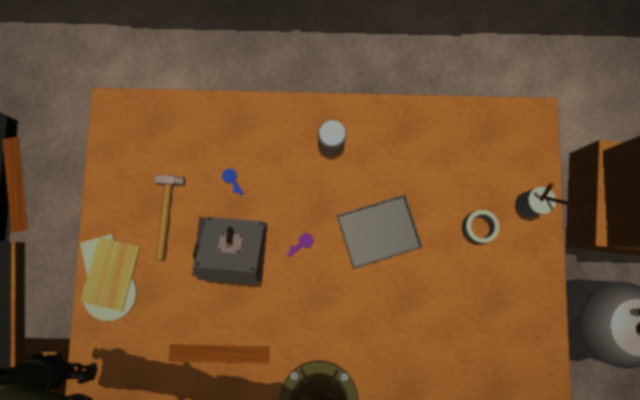

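The scene view shows the box at (355,145) with a black key at (362,137), a purple look-alike at (304,190) and a blue one at (398,205). The top view shows the key at (230,235), the tray at (380,232), blue at (231,180) and purple at (303,242). Only the black grip sits in the lock plate, so it is the one meant. Next I'll confirm it in an enlarged crop and measure from depth.

```bash
cat > h.py <<'E'
import numpy as np,cv2
def load(n):
    z=np.load(n+".npz");return z
def cloud(z):
    f=200/np.tan(np.radians(z["k"][0])/2);v,u=np.mgrid[:400,:640]
    d=z["d"];c=np.stack([(u-z["k"][1])*d/f,(v-z["k"][2])*d/f,d],-1)
    return (c-z["t"])@z["R"]
E
python3 - <<'E'
from h import *
out=[]
for n,(u0,u1,v0,v1) in {"scene0":(305,415,90,200),"top0":(180,290,190,300)}.items():
    z=load(n);P=cloud(z)
    out.append(cv2.resize(z["p"][v0:v1,u0:u1],(400,400),interpolation=cv2.INTER_CUBIC))
    hsv=cv2.cvtColor(z["p"],cv2.COLOR_BGR2HSV)
    tab=(abs(P[...,2])<25)&(hsv[...,1]>120)&(hsv[...,0]<25)&(P[...,0]>150)
    q=P[tab];print(n,"table z by quadrant",[(int(a),int(b),round(float(np.median(q[(abs(q[:,0]-a)<80)&(abs(q[:,1]-b)<80)][:,2])),1)) for a in(300,600,900) for b in(-600,-300,0,300,600) if ((abs(q[:,0]-a)<80)&(abs(q[:,1]-b)<80)).sum()>20])
    s=P[v0:v1,u0:u1];np.set_printoptions(suppress=True,precision=0)
    b=s[s[...,2]>75];print("box",b.min(0),b.max(0),len(b))
    # panel plane by ransac
    rng=np.random.default_rng(0);best=0
    for _ in range(500):
        a=b[rng.choice(len(b),3,False)];nn=np.cross(a[1]-a[0],a[2]-a[0]);nn/=np.linalg.norm(nn)+1e-9
        if nn[2]<0:nn=-nn
        if not .8<nn[2]<.93: continue
        m=abs((b-a[0])@nn)<4
        if m.sum()>best:best=m.sum();bm=m
    c=b[bm].mean(0);nn=np.linalg.svd(b[bm]-c)[2][2];nn*=np.sign(nn[2])
    print("plane",best,c,nn.round(3),"tilt",np.degrees(np.arccos(nn[2])),"yaw n",np.degrees(np.arctan2(nn[1],nn[0])))
    print("z at key region above plane:"); k=b[(b-c)@nn>20];print(len(k),k.mean(0),((k-c)@nn).max())
    # straightness of table edge: top row edge
cv2.imwrite("pics/c1.png",np.hstack(out))
E
```

```text
scene0 table z by quadrant [(300, -600, -1.1), (300, -300, -0.9), (300, 0, -0.8), (300, 300, -1.0), (300, 600, 0.5), (600, -600, -1.0), (600, -300, -0.8), (600, 0, -0.6), (600, 300, -0.4), (600, 600, -0.3), (900, -300, -0.8), (900, 0, -0.7), (900, 300, -0.4), (900, 600, -0.3)]
box [ 341. -314.   75.] [1168.  372.  891.] 3182
plane 2500 [455. 256. 122.] [ 0. -0.  1.] tilt 30.02173687639465 yaw n -3.544410276620787
z at key region above plane:
168 [699.  76. 387.] 1038.8166333176562
top0 table z by quadrant [(300, -600, 0.4), (300, -300, -0.2), (300, 0, -0.7), (300, 300, -1.2), (300, 600, 2.4), (600, -600, 0.6), (600, -300, -0.0), (600, 0, -0.8), (600, 300, -1.2), (600, 600, -1.8), (900, -600, 0.7), (900, -300, 0.0), (900, 0, -0.5), (900, 300, -1.0), (900, 600, -1.5)]
box [343.  11.  75.] [ 536.  367. 1507.] 4074
plane 2634 [452. 257. 125.] [ 0. -0.  1.] tilt 29.967328284467214 yaw n -3.829767999184046
z at key region above plane:
137 [448. 161. 671.] 1178.9578115827512
```

View pics/c1.png

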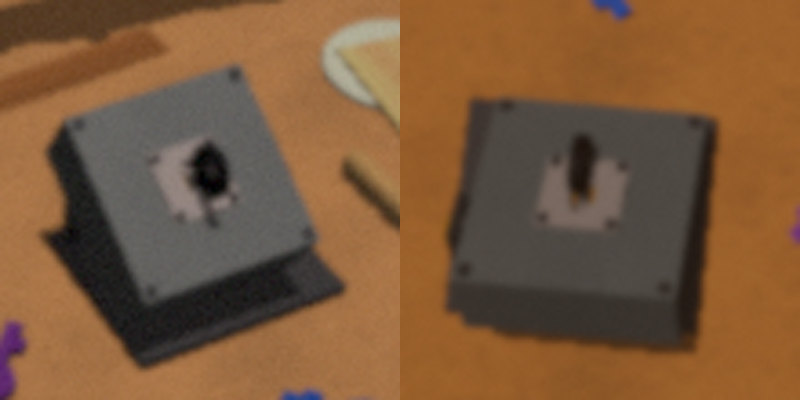

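The crop confirms it. The black disc key stands edge-on in the steel plate (top view about (230,236)), and the blue and purple ones lie loose on the bench. Panel tilt comes out at 30° and its normal yaws by -3.7°. Next come the plate, bow and tray positions, plus a reach check.

```bash
python3 - <<'E'
from h import *
from rig import r
from scipy.spatial.transform import Rotation as Ro
np.set_printoptions(suppress=True,precision=1)
yaw=np.radians(-3.7);n=np.array([.5*np.cos(yaw),.5*np.sin(yaw),.866]);up=np.array([-np.cos(yaw)*.866,-np.sin(yaw)*.866,.5]);by=np.cross(n,up)
print("box y",by)
rays=[]
for nme,(u0,u1,v0,v1) in {"scene0":(305,415,90,200),"top0":(180,290,190,300)}.items():
    z=load(nme);P=cloud(z)[v0:v1,u0:u1];img=z["p"][v0:v1,u0:u1].astype(int)
    h=(P-[455,256,123])@n; lat=(P-[455,256,123])@by; s=(P-[455,256,123])@up
    pan=(abs(h)<6)&(abs(lat)<110)&(abs(s)<110)
    q=np.c_[lat[pan],s[pan]].astype(np.float32);print(nme,"panel rect",cv2.minAreaRect(q), "h",np.median(h[pan]))
    c=[455,256,123]+by*(np.percentile(q[:,0],.5)+np.percentile(q[:,0],99.5))/2+up*(np.percentile(q[:,1],.5)+np.percentile(q[:,1],99.5))/2+n*np.median(h[pan]);print(" centre",c)
    near=(abs(lat)<50)&(abs(s)<50)
    g=img.sum(2); red=img[...,2]-img[...,0]
    plate=near&(abs(h)<8)&(g>np.median(g[pan])*1.25)
    a=P[plate];print(" plate",len(a),"lat",lat[plate].min(),lat[plate].max(),"s",s[plate].min(),s[plate].max(),"h",np.median(h[plate]))
    disc=(abs(lat)<60)&(abs(s)<60)&(h>14)&(h<70);a=P[disc]
    print(" disc",len(a),"lat",np.percentile(lat[disc],[2,50,98]),"s",np.percentile(s[disc],[2,50,98]),"h",np.percentile(h[disc],[2,50,98]))
    Z=cloud(z);hs=cv2.cvtColor(z["p"],cv2.COLOR_BGR2HSV)
    m=((hs[...,1]<100)&(Z[...,2]<40)&(Z[...,2]>0)&(Z[...,0]>300)&(Z[...,0]<750)&(abs(Z[...,1]+150)<200)).astype(np.uint8)
    m=cv2.morphologyEx(m,cv2.MORPH_OPEN,np.ones((3,3)));k,l,st,_=cv2.connectedComponentsWithStats(m);i=1+st[1:,4].argmax()
    print(" tray",cv2.minAreaRect(Z[l==i][:,:2].astype(np.float32)))
base=np.array([455,256,123.])
c0=base+31*n
for sg in(1,-1):
    for off in(31,120):
        x=sg*by;
        for th in(0,-1.45):
            R=Ro.from_rotvec(th*n)*Ro.from_matrix(np.c_[np.cross(x,-n),x,-n])
            q=r.inverse_kinematics(base+off*n,R.as_quat());print(sg,off,th,None if q is None else np.round(q,2))
E
```

```text
box y [-0.1 -1.  -0. ]
scene0 panel rect ((-3.8839950561523438, 0.6379776000976562), (174.65411376953125, 171.11280822753906), 0.08455844968557358) h -0.5975275386286535
 centre [454.8 259.2 122.6]
 plate 130 lat -22.891591308717693 25.871393022604583 s -29.370490675508922 31.956223400161146 h 1.169737994111562
 disc 122 lat [-8.4  0.5  2.5] s [-27.4  -8.2  13.8] h [17.  41.2 55.4]
 tray ((506.7598571777344, -175.43736267089844), (174.37159729003906, 220.11126708984375), 18.344324111938477)
top0 panel rect ((-0.7684555053710938, -2.0515823364257812), (175.93643188476562, 171.3489990234375), 89.8283462524414) h 0.24354062999497042
 centre [456.4 255.9 122.5]
 plate 260 lat -34.14971927036079 29.74451024422649 s -33.27589591030795 32.696281876009735 h 2.0254762647520725
 disc 87 lat [-4.7  2.9  5. ] s [-22.9  -0.1  14.2] h [20.8 47.1 58.8]
 tray ((506.6622009277344, -177.1512908935547), (165.9031219482422, 217.2665557861328), 18.30147361755371)
1 31 0 [-0.7  0.8  0.5  1.5 -0.5  1.5 -1.6]
1 31 -1.45 [ 0.   0.8 -0.8  1.5  0.2  1.4  2.4]
1 120 0 [-0.6  0.8  0.6  1.3 -0.5  1.7 -1.7]
1 120 -1.45 [-0.   0.8 -0.8  1.3  0.2  1.6  2.5]
-1 31 0 [-0.2  0.7 -0.3  1.5 -0.1  1.4  1. ]
-1 31 -1.45 [-0.4  0.7  0.   1.5 -0.2  1.4 -0.2]
-1 120 0 [-0.2  0.7 -0.2  1.3 -0.1  1.6  1.1]
-1 120 -1.45 [-0.4  0.7  0.   1.3 -0.2  1.6 -0.3]
```

```bash
cat >> h.py <<'E'
from scipy.spatial.transform import Rotation as Ro
yaw=np.radians(-3.7);n=np.array([.5*np.cos(yaw),.5*np.sin(yaw),.75**.5]);up=np.array([-np.cos(yaw)*.75**.5,-np.sin(yaw)*.75**.5,.5]);by=np.cross(n,up)
F=np.array([456.5,257.5,125.])
R0=Ro.from_matrix(np.c_[np.cross(-by,-n),-by,-n])
def rot(th): return (Ro.from_rotvec(-th*n)*R0).as_quat()   # th clockwise
def st(r,msg=""):
    s=r.sense();f=np.array(s["contact_force"]);m=np.array(s["moment"]);p=np.array(s["position"])-F
    print(msg,"t",round(s["time_s"],2),"F(up,y,n)",(np.array([up,by,n])@f).round(1),"M.n",round(float(m@n),2),"open",round(s["opening"],1),"pos(up,y,n)",(np.array([up,by,n])@p).round(1));return s
E
python3 - <<'E'
from h import *
from rig import r,eyes
r.reach(F+150*n,rot(0)); r.move_gripper(45)
st(r,"above"); r.movel(F+60*n,v=150)
r.movel(F+31*n,v=80);st(r,"at")
p,d=eyes.camera("scene");q,_=eyes.camera("top")
cv2.imwrite("pics/a.png",np.hstack([cv2.resize(p[60:200,290:430],(400,400),interpolation=2),cv2.resize(q[180:300,170:290],(400,400),interpolation=2)]))
r.move_gripper(0,30);r.hold(.2);st(r,"closed")
E
```

```text
above t 2.47 F(up,y,n) [-0.1  0.1 -0.1] M.n -0.04 open 44.9 pos(up,y,n) [ 1.0e-01 -1.0e-01  1.5e+02]
at t 3.73 F(up,y,n) [ 0.2 -0.2  0.5] M.n 0.02 open 44.9 pos(up,y,n) [-0.2 -0.1 31.5]
closed t 4.42 F(up,y,n) [-0.7 -5.1  1.1] M.n -0.06 open 9.7 pos(up,y,n) [-0.  -1.2 31.4]
```

View pics/a.png

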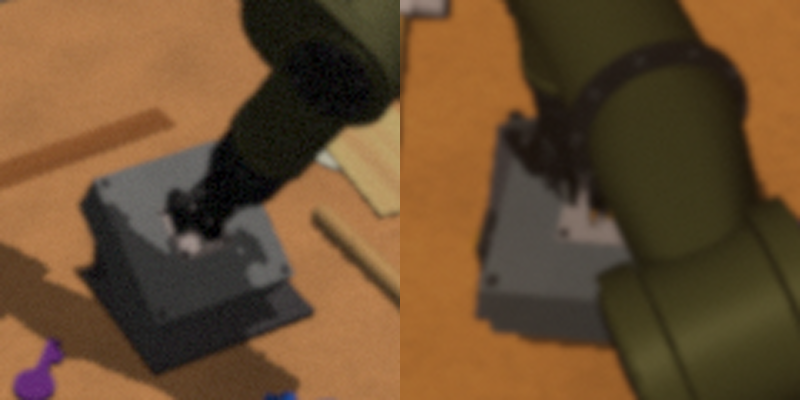

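The picture shows the fingers straddling the black disc over the plate. The gripper closed to 9.7 mm, so it is on the grip. Now I'll centre it and turn.

```bash
cat >> h.py <<'E'
C=F-1.3*by+31*n
E
python3 - <<'E'
from h import *
from rig import r,eyes
r.move_gripper(0,70); r.movel(C,v=20); st(r,"centred")
for th in (.1,.35,.7,1.05,1.3,1.4,1.45):
    r.movel(C,rot(th),v=60); s=st(r,th)
    R=Ro.from_quat(s["ee_rot"]); print("  th act",round(-float((R*R0.inv()).as_rotvec()@n),3))
    if np.linalg.norm(s["contact_force"])>60: break
E
```

```text
centred t 4.89 F(up,y,n) [-0.1 -2.5  3.6] M.n -0.0 open 9.0 pos(up,y,n) [-0.1 -1.3 31.3]
0.1 t 5.14 F(up,y,n) [-0.2 -2.9  4.2] M.n -0.01 open 9.1 pos(up,y,n) [-0.  -1.6 31.3]
  th act 0.098
0.35 t 5.54 F(up,y,n) [-0.  -2.4  5.7] M.n -0.01 open 9.4 pos(up,y,n) [ 0.1 -1.4 31.3]
  th act 0.345
0.7 t 6.04 F(up,y,n) [ 1.6 -2.2  5.9] M.n -0.02 open 9.1 pos(up,y,n) [ 0.4 -1.3 31.3]
  th act 0.694
1.05 t 6.54 F(up,y,n) [ 3.2 -2.9  6.5] M.n -0.05 open 9.1 pos(up,y,n) [ 0.7 -1.3 31.2]
  th act 1.044
1.3 t 6.94 F(up,y,n) [ 4.4 -1.7  7.4] M.n 0.01 open 8.7 pos(up,y,n) [ 0.9 -1.3 31.2]
  th act 1.295
1.4 t 7.19 F(up,y,n) [ 3.8 -2.7  6.8] M.n -0.01 open 9.4 pos(up,y,n) [ 1.  -1.3 31.2]
  th act 1.395
1.45 t 7.44 F(up,y,n) [ 3.3 -2.2  7.9] M.n -0.0 open 9.1 pos(up,y,n) [ 1.  -1.3 31.2]
  th act 1.444
```

The moment stays near zero, which is odd if the cylinder takes 0.15 N m. I'll push a little further to feel for the stop, and look.

```bash
python3 - <<'E'
from h import *
from rig import r,eyes
for th in (1.5,1.55,1.6):
    r.movel(C,rot(th),v=60); s=st(r,th)
    R=Ro.from_quat(s["ee_rot"]); print("  th act",round(-float((R*R0.inv()).as_rotvec()@n),3),np.round(s["moment"],2))
    if abs(np.array(s["moment"])@n)>1: break
p,d=eyes.camera("scene");q,_=eyes.camera("top")
cv2.imwrite("pics/b.png",np.hstack([cv2.resize(p[100:200,300:420],(480,400),interpolation=2),cv2.resize(q[200:300,180:260],(320,400),interpolation=2)]))
E
```

```text
1.5 t 7.69 F(up,y,n) [ 4.2 -1.8  8.1] M.n 0.26 open 9.4 pos(up,y,n) [ 1.2 -1.4 31.2]
  th act 1.494 [ 0.67  0.54 -0.07]
1.55 t 7.94 F(up,y,n) [ 5.1 -2.   7.6] M.n 0.94 open 9.4 pos(up,y,n) [ 1.3 -1.6 31.3]
  th act 1.542 [0.96 0.58 0.56]
1.6 t 8.19 F(up,y,n) [ 4.1 -1.4  8.3] M.n 1.52 open 9.1 pos(up,y,n) [ 1.4 -1.7 31.3]
  th act 1.591 [1.17 0.52 1.1 ]
```

View pics/b.png

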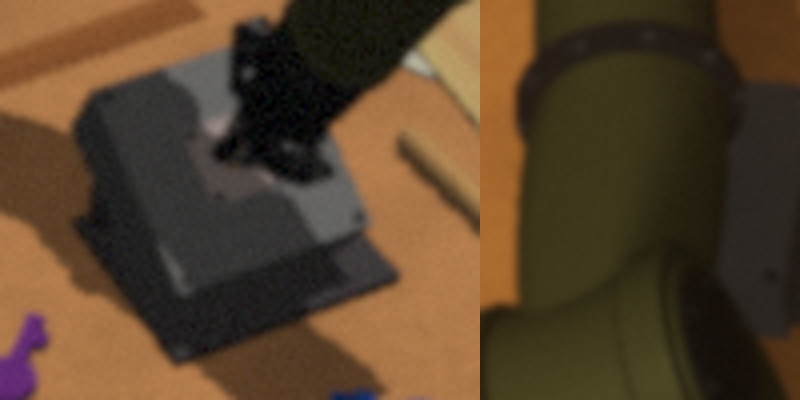

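Both views show the gripper turned with the key, and M.n rose to 1.5 N m from about 1.48, so the stop is reached. Now back until the start stop is felt.

```bash
python3 - <<'E'
from h import *
from rig import r,eyes
for th in (1.4,1.0,.5,.15,.0,-.04,-.08,-.12,-.16):
    r.movel(C,rot(th),v=60); s=st(r,th)
    if np.array(s["moment"])@n<-.5: break
E
```

```text
1.4 t 8.64 F(up,y,n) [ 3.7 -2.6  6. ] M.n -0.04 open 8.9 pos(up,y,n) [ 0.9 -1.3 31.2]
1.0 t 9.19 F(up,y,n) [ 1.8 -1.8  5.2] M.n -0.01 open 9.1 pos(up,y,n) [ 0.5 -1.4 31.2]
0.5 t 9.84 F(up,y,n) [ 2.5 -4.3  5.2] M.n 0.06 open 8.9 pos(up,y,n) [ 0.1 -1.5 31.2]
0.15 t 10.34 F(up,y,n) [ 0.9 -3.9  5.9] M.n -0.01 open 9.1 pos(up,y,n) [-0.  -1.5 31.2]
0.0 t 10.64 F(up,y,n) [ 0.8 -3.5  5.6] M.n -0.0 open 9.1 pos(up,y,n) [-0.1 -1.6 31.2]
-0.04 t 10.89 F(up,y,n) [ 0.7 -4.3  5. ] M.n -0.11 open 9.4 pos(up,y,n) [-0.1 -1.7 31.2]
-0.08 t 11.14 F(up,y,n) [ 1.7 -5.4  5.1] M.n -0.13 open 8.9 pos(up,y,n) [-0.  -2.2 31.2]
-0.12 t 11.39 F(up,y,n) [ 1.3 -7.   4.8] M.n -0.63 open 9.0 pos(up,y,n) [-0.  -2.4 31.2]
```

```bash
python3 - <<'E'
from h import *
from rig import r,eyes
C2=C-.5*by
r.movel(C2,rot(-.05),v=30);st(r,"relax")
for k in (5,10,20,35,60,110):
    r.movel(C2+k*n,v=40 if k<60 else 120); s=st(r,k)
    if np.linalg.norm(s["contact_force"])>40: print("STUCK");break
p,d=eyes.camera("scene");q,_=eyes.camera("top")
cv2.imwrite("pics/c.png",np.hstack([cv2.resize(p[50:210,290:430],(390,446),interpolation=2),cv2.resize(q[190:300,170:270],(406,446),interpolation=2)]))
E
```

```text
relax t 11.64 F(up,y,n) [ 0.1 -4.   5.8] M.n -0.1 open 8.7 pos(up,y,n) [-0.1 -2.3 31.2]
5 t 11.92 F(up,y,n) [-0.2 -4.9 -0.6] M.n -0.06 open 9.4 pos(up,y,n) [-0.1 -1.9 35.6]
10 t 12.19 F(up,y,n) [-1.5 -5.7 -0.3] M.n -0.04 open 9.4 pos(up,y,n) [-0.1 -1.8 40.7]
20 t 12.59 F(up,y,n) [ 0.  -2.7  1.2] M.n -0.01 open 9.4 pos(up,y,n) [ 0.1 -1.5 51.2]
35 t 13.12 F(up,y,n) [-0.9  0.8 -1.6] M.n -0.0 open 9.4 pos(up,y,n) [-0.2 -1.1 66.2]
60 t 13.47 F(up,y,n) [-0.3 -0.6 -0.7] M.n 0.0 open 9.4 pos(up,y,n) [-0.2 -1.7 90.9]
110 t 14.04 F(up,y,n) [-0.7 -0.  -1.1] M.n -0.02 open 9.2 pos(up,y,n) [ 1.0e-01 -1.7e+00  1.4e+02]
```

View pics/c.png

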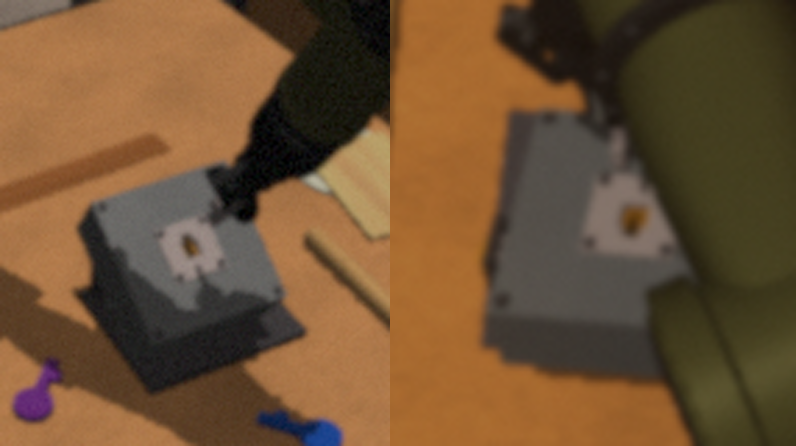

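The key is out at zero angle, with the keyhole visible and empty at (190,242) in the left half. Next is the tray: with the tool tilted, touch the tip to the floor, then lower so the key pivots in a light grip until the disc's rim meets the floor.

```bash
cat >> h.py <<'E'
T=np.array([506.7,-176.3,0.]);a=np.radians(18.3)
tx=np.array([np.cos(a),np.sin(a),0]);ty=np.array([-np.sin(a),np.cos(a),0]);al=np.radians(50)
def tool(h,sg):
    z=np.sin(al)*h-np.cos(al)*np.array([0,0,1]);y=sg*np.cross([0,0,1.],h);return Ro.from_matrix(np.c_[np.cross(y,z),y,z]).as_quat()
E
python3 - <<'E'
from h import *
from rig import r
for nm,h in {"+y":ty,"-y":-ty,"+x":tx,"-x":-tx}.items():
  for sg in(1,-1):
    print(nm,sg,[None if (q:=r.inverse_kinematics(T-24*h+[0,0,z],tool(h,sg))) is None else np.round(q,2).tolist() for z in (28,220)])
print(np.round(r.sense()["qpos"],2))
E
```

```text
+y 1 [[0.19, 1.26, 0.95, 1.41, -1.0, 1.92, -1.46], [0.35, 0.88, 0.55, 1.32, -0.71, 1.92, -1.84]]
+y -1 [[0.64, 1.04, -0.07, 1.4, -0.44, 1.46, 1.13], [0.64, 0.81, -0.06, 1.31, -0.46, 1.74, 1.0]]
-y 1 [[0.42, 1.23, -1.23, 2.3, 1.59, 1.96, -1.49], [-0.57, 0.46, 0.42, 2.2, 1.13, 0.77, -0.84]]
-y -1 [[-0.12, 0.85, -0.24, 2.31, 1.61, 1.05, 1.58], [0.08, 0.46, -0.51, 2.2, 1.27, 1.19, 2.14]]
+x 1 [[1.45, 1.21, -1.19, 2.49, 2.7, 0.57, 0.11], [1.5, 0.5, -1.03, 2.36, 4.53, 0.26, -2.06]]
+x -1 [[1.29, 1.01, -0.83, 2.49, 3.38, 0.56, 2.56], [1.5, 0.5, -1.03, 2.36, 4.53, 0.26, 1.08]]
-x 1 [[-0.21, 1.19, 0.67, 1.28, -0.13, 1.56, -0.87], [-0.2, 0.96, 0.68, 1.18, 0.01, 1.83, -0.82]]
-x -1 [[0.15, 1.08, -0.15, 1.27, 0.39, 1.66, 1.76], [0.19, 0.88, -0.24, 1.18, 0.42, 1.96, 1.82]]
[-0.24  0.73 -0.26  1.22 -0.09  1.67  1.09]
```

```bash
python3 - <<'E'
from h import *
from rig import r,eyes
h=ty;Q=tool(h,-1);B=T-24*h;Z=np.array([0,0,1.])
r.reach(B+15*h+220*Z,Q)
r.movel(B+15*h+75*Z,v=150)
f0=np.array(r.sense()["contact_force"])
for z in np.arange(70,40,-3):
    r.movel(B+15*h+z*Z,v=30);s=r.sense();df=np.array(s["contact_force"])-f0
    if df[2]>3: break
print("touch z",z,df.round(1),np.round(s["position"],1),s["time_s"])
r.move_gripper(0,20)
while z>28.5:
    z1=max(z-4,28); w=(z-z1)/(60-28)*15; B=B-w*h; z=z1
    r.movel(B+15*h+z*Z,v=25);s=r.sense();df=np.array(s["contact_force"])-f0
    print(round(z,1),df.round(1),round(s["opening"],1),np.round(s["position"],1))
    if np.linalg.norm(df)>30: break
print(s["time_s"])
p,d=eyes.camera("scene");q,_=eyes.camera("top")
cv2.imwrite("pics/d.png",np.hstack([cv2.resize(p[180:285,180:300],(457,400),interpolation=2),cv2.resize(q[180:280,330:430],(340,400),interpolation=2)]))
E
```

```text
touch z 49 [ 2.  -6.3 12.5] [ 510.2 -185.3   50.8] 18.9417
45 [ 3.1 -8.  16.8] 9.0 [ 511.  -187.4   47.4]
41 [ 3.3 -8.8 16.6] 8.7 [ 511.8 -189.7   43.3]
37 [ 3.4 -9.7 15.3] 9.1 [ 512.4 -191.8   39.2]
33 [  3.  -10.6  14.5] 9.3 [ 513.  -193.6   35.1]
29 [ 3.8 -9.1 14.2] 9.0 [ 513.5 -195.3   30.9]
28 [ 2.9 -8.9 13.5] 9.7 [ 513.7 -195.6   30. ]
21.0333
```

View pics/d.png

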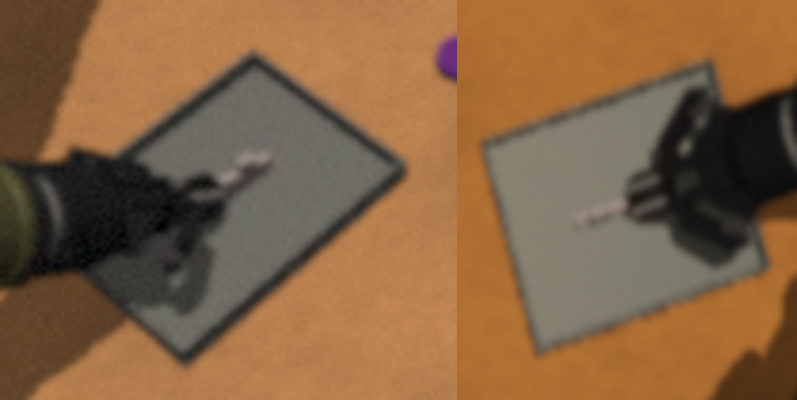

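The view shows the blade (about (240,170) left half) nearly horizontal inside the tray. Now down the last 2 mm, then release gradually.

```bash
python3 - <<'E'
from h import *
from rig import r,eyes
p0=np.array(r.sense()["position"])
r.movel([p0[0],p0[1],26.5],v=20);s=r.sense();print(np.round(s["position"],1),np.round(s["contact_force"],1))
for o in (11,13,16,20,28,40): r.move_gripper(o)
r.hold(.3);s=r.sense();print(s["time_s"],np.round(s["position"],1),np.round(s["contact_force"],1),s["opening"])
p,d=eyes.camera("scene");q,_=eyes.camera("top")
cv2.imwrite("pics/e.png",np.hstack([cv2.resize(p[180:285,180:300],(457,400),interpolation=2),cv2.resize(q[180:280,330:430],(340,400),interpolation=2)]))
E
```

```text
[ 514.1 -195.9   29.4] [-0.  -6.2 17.8]
23.0917 [ 513.7 -195.7   26.5] [0.2 0.8 0.3] 39.871556348372366
```

View pics/e.png

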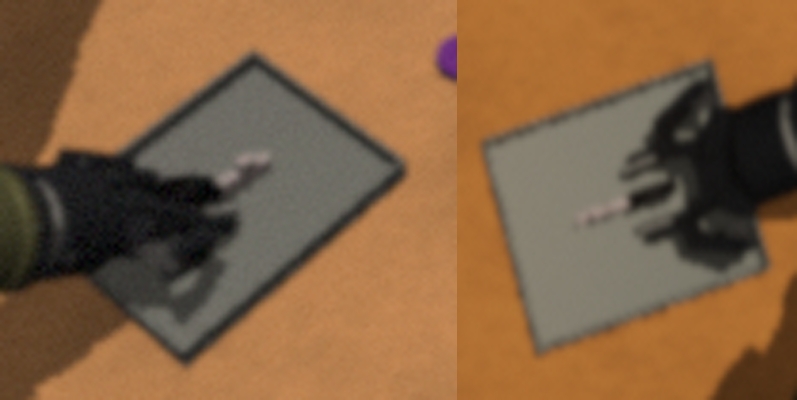

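The key stands on its rim between the open fingers. I'll push its upper half gently sideways so that it lies flat, then retreat.

```bash
python3 - <<'E'
from h import *
from rig import r,eyes
p0=np.array(r.sense()["position"]);Z=np.array([0,0,1.])
r.movel(p0+14*Z,v=40)
for k in (12,16,20,24,28):
    r.movel(p0+14*Z+k*tx,v=30);s=r.sense();print(k,np.round(s["contact_force"],1))
zt=Ro.from_quat(s["ee_rot"]).as_matrix()[:,2]
r.movel(p0+14*Z+28*tx-60*zt,v=60); r.movel(p0+28*tx+200*Z-60*ty,v=200)
r.reach([430,-50,350],[1,0,0,0]) if r.inverse_kinematics([430,-50,350],[1,0,0,0]) is not None else None
print(r.sense()["time_s"])
ims=[]
for n_ in("scene","top"):
    p,d=eyes.camera(n_);i=eyes.camera_info(n_);np.savez(n_+"1.npz",p=p,d=d,R=i["R"],t=i["t"],k=[i["vfov"],i["cx"],i["cy"]]);ims.append(p)
    P=cloud(np.load(n_+"1.npz"));L=P-T;m=(abs(L@tx)<78)&(abs(L@ty)<102)&(L[...,2]<60)
    b=m&(p.astype(int).sum(2)<130)
    print(n_,"dark px",b.sum(),"tx,ty",np.round([np.median((L@tx)[b]),np.median((L@ty)[b])],0),"max z in tray",np.percentile(P[m][:,2],[50,98,99.8]).round(1))
cv2.imwrite("pics/f.png",np.vstack([cv2.resize(ims[0][80:290,170:430],(620,500),interpolation=2)]))
E
```

```text
12 [-0.1 -0.5  1. ]
16 [ 0.  -0.2  0.3]
20 [-0.5 -0.5 -0.3]
24 [ 0.6  0.6 -0.7]
28 [-0.8 -0.3 -0.3]
29.5
scene dark px 126 tx,ty [ 30. -20.] max z in tray [ 3.5 13.8 16.1]
top dark px 39 tx,ty [ 34. -22.] max z in tray [ 4.2 15.4 19.3]
```

View pics/f.png

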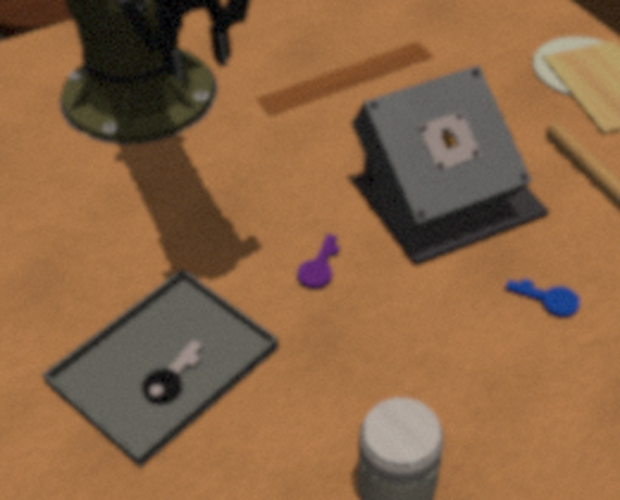

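The key lies flat inside the tray, grip at (161,386) and blade end at (197,348). The bolt's side is hidden in this view, so I'll compare the box's -y side in the top view before and after.

```bash
python3 - <<'E'
from h import *
a,b=load("top0"),load("top1")
c=lambda z:cv2.convertScaleAbs(cv2.resize(z["p"][205:295,180:270],(400,400),interpolation=2),alpha=1.8)
cv2.imwrite("pics/g.png",np.hstack([c(a),c(b)]))
E
```

```text
(no output)
```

View pics/g.png

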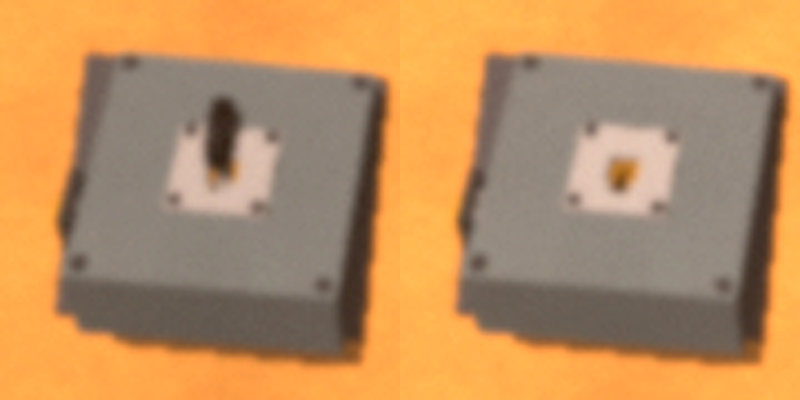

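```bash
python3 - <<'E'
from rig import r
r.hold(.3);s=r.sense();print(s["time_s"],s["contact_force"]);r.close_job()
E
```

```text
29.9 [-0.88484473 -0.08258825 -0.08737646]
the job is handed in; nothing more can be done
```

I handed the job in at 29.9 s with the key flat inside the tray. The one thing I could not see is whether the bolt came fully out.

- **Turning:** I turned the key clockwise until the far stop was clearly felt, with the wrist moment rising from about 0 to 1.5 N m near 1.48 rad at the tool. I then turned it back until the start stop was felt, about -0.6 N m at -0.12 rad.
- **Drawing out:** The key came out along the lock's axis with under 6 N on the tool. Later pictures show the keyhole empty.
- **Laying down:** I lowered the key until its tip touched the tray floor and let it pivot down in a light grip. When I opened the fingers it stayed standing on its rim, so I pushed it over flat from about 20 mm high. The last picture shows it lying flat inside the tray, and the arm was clear of everything.
- **Other things on the bench:** The blue and purple look-alikes and the glue can look untouched in the last picture. I did not check the tape roll or the hammer again.

**Not confirmed:**
- **Bolt:** Its side of the box is hidden from both cameras, and the before and after top views were inconclusive. That it is out rests on reaching the cylinder's stop.
- **Turning moment:** Readings taken while the key turned stayed near zero instead of the expected 0.15 N m. The finger opening stayed at about 9 mm, so the key did not slip in the grip.

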